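# Stand the removed amplifier parts in the refit rack in reverse order

### The arm

A 6-joint arm with a two-finger parallel gripper is mounted at the origin on the work surface. World frame = base frame: x ahead of the robot, y to its left, z up, the work surface at z = 0. Lengths are in m, angles in rad, forces in N, time in s.
With the tool pointing down it reaches from about 0.325 to 0.775 m from the base axis. Payload 5.5 kg.
Tool frame: the origin (TCP) lies between the finger pads; the fingertips stand 8 mm ahead of it and the grasp point (between the pads) lies 11 mm behind it (tcp_to_tips is the distance from the TCP to the fingertips, in m); z points along the fingers, y is the line along which they close (so a half turn about z gives the same grasp; the last joint's range is limited). The gripper opens to 88 mm and grips with 3 to 60 N. Pads are 20 mm wide; open, the fingers measure 115 mm over their backs; the gripper's body (75 mm by 178 mm) begins 61 mm behind the grasp point.
Start: joints at [-1.357, 0.091, 1.231, -0, 1.82, -0.057], TCP at [0.161, -0.578, 0.231] pointing down, gripper open.
Joint ranges: [-2.87, 2.87], [-0.86, 2.18], [0.17, 2.46], [-1.51, 4.65], [0.06, 2.69], [-2.65, 2.65]. Speed limits (rad/s): [2.57, 2.57, 3.01, 3.14, 3.14, 3.14].

### API

Orientations are given as a unit quaternion [w, x, y, z].
In Python, from bench import * gives the robot as it stands. Calls block until the motion is done:
- move_to(position, orientation): joint-space move of the TCP to a pose.
- move_l(position, speed=0.15, orientation=None): straight line of the TCP; orientation=None keeps the orientation; speed is the mean speed in m/s.
- movej(angles): joint-space move.
- gripper_open() and close(): open the fingers fully, or close them until they stop; the grip force is fixed at half the most.
- hold(seconds).
- inverse_kinematics(position, orientation): joint angles nearest the present ones, or None.
- state(): the state.
- get_image(name): name is "side" or "top"; returns a dict with "frame" (384x512x3 uint8, blue, green, red), "depth" (384x512 float32, m along the optical axis (not along the pixel's ray), 0 where there is no reading), "camera_matrix" (3x3 intrinsics, pixels), "k1" (the pictures are not rectified: a ray, as slopes to the right and down, at radius r is drawn at 1 + k1 r^2 times it, then the intrinsics apply), "view" (4x4, takes a point from world to camera coordinates). Camera axes: x right, y up, looking along -z (the intrinsics and any distortion apply to the point x, -y, -z); pixel columns grow to the right and rows downward; lengths in m; the calibration is good to about 2 mm. A picture is of the moment at which its call begins.
A pose or a line that the arm cannot do raises IKError and nothing moves.
- job_done(): hands the job in; it is judged then, once.
The state is a dict: "time": time; "joint_pos": joint angles; "dq": joint speeds; "joint_torque": joint torques, N m; "ee_pos": TCP position; "ee_rot": TCP orientation; "ft_force": force on the tool from outside, world axes, zero at the start; "moment": the same for the moment, N m; "finger_gap": finger opening in m; "finger_force": force on a finger pad.
Only numpy, scipy, OpenCV 4.12 (cv2) and the standard library are available. Lean on these libraries where they do the work, as an engineer would, in place of code of your own. Each camera call takes 0.05 s, during which the arm holds its last target. There are 200 camera calls.

### The job

The four parts taken off the amplifier stand in a row on the holding rail; last off is first back on, so move them to the wooden refit rack in reverse order: the part furthest from the rail's brass post goes to the place next to the rack's brass post, and so on down the row, so that the part that stood beside the rail's post ends furthest from the rack's post. Stand each upright in the middle of its own pad, setting it down gently and never dropping it.

Things in the scene. Friction and masses are not known exactly. Their poses are not given: they have to be found in the camera images.
- tall_cap: Tall can capacitor: black upright cylinder with a scored aluminium top, 35 mm diameter, 62 mm tall, 90 g. Origin at the centre of its underside, z up. Starts upright on its holder, x across the rail within 10 degrees; neighbours 75 mm off along the rail: grip across the rail.
- fat_cap: Short fat can capacitor: black upright cylinder with a scored aluminium top, 50 mm diameter, 46 mm tall, 120 g. Origin at the centre of its underside, z up. Starts upright on its holder, x across the rail within 10 degrees; neighbours 75 mm off along the rail: grip across the rail.
- relay: Plug-in relay: white box on a black base, 30 mm (its x) by 40 mm (its y), 45 mm tall, 80 g. Grip across the 30 mm. Origin at the centre of its underside, z up. Starts upright on its holder, x across the rail within 10 degrees; neighbours 75 mm off along the rail: grip across the rail.
- transformer: Small mains transformer: dark steel core 20 mm (x) by 50 (y), 46 tall, through it a copper winding block 40 mm (x) by 28 (y), 8 to 38 mm above the foot; 280 g. Grip the winding across its 40 mm, 25 mm above the foot. Origin at the centre of its underside, z up. Starts upright on its holder, x across the rail within 10 degrees; neighbours 75 mm off along the rail: grip across the rail.
- holder_tall_cap: The holder on the rail under the tall cap at the start; fixed. All four are alike: grey block 64 mm (x, across the rail) by 66 (y, along it) by 12 high, grey felt top. Origin at the centre of its underside, 12 mm above the table; its top is 24 mm above the table. They stand at 75 mm pitch on the holding rail, an aluminium strip 380 by 44 mm on the table.
- holder_fat_cap: The holder on the rail under the fat cap at the start; fixed. All four are alike: grey block 64 mm (x, across the rail) by 66 (y, along it) by 12 high, grey felt top. Origin at the centre of its underside, 12 mm above the table; its top is 24 mm above the table. They stand at 75 mm pitch on the holding rail, an aluminium strip 380 by 44 mm on the table.
- holder_relay: The holder on the rail under the relay at the start; fixed. All four are alike: grey block 64 mm (x, across the rail) by 66 (y, along it) by 12 high, grey felt top. Origin at the centre of its underside, 12 mm above the table; its top is 24 mm above the table. They stand at 75 mm pitch on the holding rail, an aluminium strip 380 by 44 mm on the table.
- holder_transformer: The holder on the rail under the transformer at the start; fixed. All four are alike: grey block 64 mm (x, across the rail) by 66 (y, along it) by 12 high, grey felt top. Origin at the centre of its underside, 12 mm above the table; its top is 24 mm above the table. They stand at 75 mm pitch on the holding rail, an aluminium strip 380 by 44 mm on the table.
- rail_post: Brass post on the holding rail, 24 mm diameter, its top 40 mm above the table; fixed. On the rail's centre line beyond one end of the row (which end varies; the other has a low grey stop). Origin at the centre of its underside (12 mm above the table); the holders' centres are 52.5, 127.5, 202.5 and 277.5 mm from it.
- refit_rack: Refit rack, fixed, empty: wooden bar 74 mm (x) by 380 (y), four grey felt pads 62 mm square between aluminium dividers. Origin at the centre of its underside, on the table. Pad centres x = 0, y = +112.5, +37.5, -37.5, -112.5 mm; pad tops 24 mm above the table; dividers 3 mm thick, 6 mm higher, midway between pads. Its brass post, 24 mm diameter, top 48 mm above the table, is at y = +165 mm.

How it is judged:
At the end, for the whole second after the job is handed in: Each of the four parts stands on the refit rack in the place that reverses its starting order (counted from each brass post), its centre within 12 mm of the pad's centre along and across the rack, its foot within 4 mm of the pad's height, tilted less than 0.1 rad, at rest and released (((horizontal distance between holder_tall_cap and rail_post between 0.015 and 0.09 m and y of tall_cap in the frame of refit_rack between -0.1245 and -0.1005 m) or (horizontal distance between holder_tall_cap and rail_post between 0.09 and 0.165 m and y of tall_cap in the frame of refit_rack between -0.0495 and -0.0255 m) or (horizontal distance between holder_tall_cap and rail_post between 0.165 and 0.24 m and y of tall_cap in the frame of refit_rack between 0.0255 and 0.0495 m) or (horizontal distance between holder_tall_cap and rail_post between 0.24 and 0.315 m and y of tall_cap in the frame of refit_rack between 0.1005 and 0.1245 m)) and x of tall_cap in the frame of refit_rack between -0.012 and 0.012 m and z of tall_cap in the frame of refit_rack between 0.02 and 0.028 m and angle between each of tall_cap, fat_cap, relay, transformer's own z axis and vertical below 0.1 rad and linear speed of each of tall_cap, fat_cap, relay, transformer below 0.02 m/s and angular speed of each of tall_cap, fat_cap, relay, transformer below 0.2 rad/s and contact force between each of tall_cap, fat_cap, relay, transformer and the fingers below 0.05 N and ((horizontal distance between holder_fat_cap and rail_post between 0.015 and 0.09 m and y of fat_cap in the frame of refit_rack between -0.1245 and -0.1005 m) or (horizontal distance between holder_fat_cap and rail_post between 0.09 and 0.165 m and y of fat_cap in the frame of refit_rack between -0.0495 and -0.0255 m) or (horizontal distance between holder_fat_cap and rail_post between 0.165 and 0.24 m and y of fat_cap in the frame of refit_rack between 0.0255 and 0.0495 m) or (horizontal distance between holder_fat_cap and rail_post between 0.24 and 0.315 m and y of fat_cap in the frame of refit_rack between 0.1005 and 0.1245 m)) and x of fat_cap in the frame of refit_rack between -0.012 and 0.012 m and z of fat_cap in the frame of refit_rack between 0.02 and 0.028 m and ((horizontal distance between holder_relay and rail_post between 0.015 and 0.09 m and y of relay in the frame of refit_rack between -0.1245 and -0.1005 m) or (horizontal distance between holder_relay and rail_post between 0.09 and 0.165 m and y of relay in the frame of refit_rack between -0.0495 and -0.0255 m) or (horizontal distance between holder_relay and rail_post between 0.165 and 0.24 m and y of relay in the frame of refit_rack between 0.0255 and 0.0495 m) or (horizontal distance between holder_relay and rail_post between 0.24 and 0.315 m and y of relay in the frame of refit_rack between 0.1005 and 0.1245 m)) and x of relay in the frame of refit_rack between -0.012 and 0.012 m and z of relay in the frame of refit_rack between 0.02 and 0.028 m and ((horizontal distance between holder_transformer and rail_post between 0.015 and 0.09 m and y of transformer in the frame of refit_rack between -0.1245 and -0.1005 m) or (horizontal distance between holder_transformer and rail_post between 0.09 and 0.165 m and y of transformer in the frame of refit_rack between -0.0495 and -0.0255 m) or (horizontal distance between holder_transformer and rail_post between 0.165 and 0.24 m and y of transformer in the frame of refit_rack between 0.0255 and 0.0495 m) or (horizontal distance between holder_transformer and rail_post between 0.24 and 0.315 m and y of transformer in the frame of refit_rack between 0.1005 and 0.1245 m)) and x of transformer in the frame of refit_rack between -0.012 and 0.012 m and z of transformer in the frame of refit_rack between 0.02 and 0.028 m); the robot touches nothing.
It fails at once if the tall cap is dropped: it falls freely, out of the fingers, faster than 0.6 m/s (from about 2 cm or more) (linear speed of tall_cap above 0.6 m/s and contact force between tall_cap and the fingers below 0.01 N).
It fails at once if the fat cap is dropped: it falls freely, out of the fingers, faster than 0.6 m/s (from about 2 cm or more) (linear speed of fat_cap above 0.6 m/s and contact force between fat_cap and the fingers below 0.01 N).
It fails at once if the relay is dropped: it falls freely, out of the fingers, faster than 0.6 m/s (from about 2 cm or more) (linear speed of relay above 0.6 m/s and contact force between relay and the fingers below 0.01 N).
It fails at once if the transformer is dropped: it falls freely, out of the fingers, faster than 0.6 m/s (from about 2 cm or more) (linear speed of transformer above 0.6 m/s and contact force between transformer and the fingers below 0.01 N).
It also fails if it takes over 102 s, if anything falls off the work surface, if the arm or the gripper's body presses on something with over 40 N, if the wrist force passes 120 N, or if a joint passes its speed limit or range.

## Working session

There is one attempt and no reset: what is moved stays moved. The work goes in short steps, each a Python script; the robot and the scene stay as the last script left them, time stands still between calls to the robot, and variables do not carry over. Pictures are saved under pics/ and viewed, at most 14 in all, crops included, and the job is handed in when it is done.

```bash
mkdir -p pics; ls
cat > h.py <<'E'
from bench import *
import numpy as np, cv2
def cloud(im):
    "world point for every pixel, from depth"
    K=im["camera_matrix"];K=np.array(K);h,w=im["depth"].shape
    u,v=np.meshgrid(np.arange(w),np.arange(h))
    p=np.stack([u,v],-1).reshape(-1,1,2).astype(np.float64)
    n=cv2.undistortPoints(p,K,np.array([im["k1"],0,0,0.])).reshape(h,w,2)
    d=im["depth"]
    c=np.stack([n[...,0]*d,-n[...,1]*d,-d,np.ones_like(d)],-1)
    return (c@np.linalg.inv(np.array(im["view"])).T)[...,:3]
def ray(im,px):
    n=cv2.undistortPoints(np.array(px,float).reshape(-1,1,2),np.array(im["camera_matrix"]),np.array([im["k1"],0,0,0.])).reshape(-1,2)
    T=np.linalg.inv(np.array(im["view"]))
    d=np.c_[n[:,0],-n[:,1],-np.ones(len(n))]@T[:3,:3].T
    return T[:3,3],d
def onplane(im,px,z):
    o,d=ray(im,px);return o+d*((z-o[2])/d[:,2])[:,None]
E
python3 - <<'E'
from h import *
for n in("top","side"):
    im=get_image(n);cv2.imwrite(f"pics/{n}0.png",im["frame"]);
    T=np.linalg.inv(np.array(im["view"]));print(n,T.round(3),im["camera_matrix"],im["k1"])
    P=cloud(im);np.savez(f"{n}0.npz",P=P,**im)
print(state())
E
```

```text
pics
top [[ 0.012  0.983 -0.181  0.383]
 [-1.     0.015  0.01  -0.013]
 [ 0.013  0.181  0.983  0.949]
 [ 0.     0.     0.     1.   ]] [[398.88706849   0.         252.41754688]
 [  0.         398.88706849 191.93409804]
 [  0.           0.           1.        ]] -0.0037626943231677482
side [[-0.712  0.48  -0.513  0.199]
 [-0.702 -0.478  0.528  0.356]
 [ 0.008  0.736  0.677  0.524]
 [ 0.     0.     0.     1.   ]] [[392.88403982   0.         259.42944197]
 [  0.         392.88403982 186.8878777 ]
 [  0.           0.           1.        ]] -0.017338800079385857
{'time': 0.1, 'joint_pos': array([-1.35669954e+00,  9.17798344e-02,  1.23176059e+00, -3.59269398e-05,
        1.81979821e+00, -5.67219608e-02]), 'dq': array([ 0.00041693, -0.00414533, -0.0037021 ,  0.00047957, -0.00024461,
        0.00115242]), 'joint_torque': array([ 4.57967981e-03, -4.47856522e+01, -4.07568741e+01,  7.03306915e-02,
        2.83575692e-02, -1.11021056e-04]), 'ee_pos': array([ 0.16043264, -0.57789133,  0.22962493]), 'ee_rot': array([-8.68920778e-04,  9.90846368e-01,  1.34991527e-01, -8.59819578e-05]), 'ft_force': array([ 0.8405618 , -0.06186553,  0.53826829]), 'moment': array([0.00389854, 0.02012776, 0.03058911]), 'finger_force': 0.0, 'finger_gap': 0.08781205447165562}
```

View pics/top0.png

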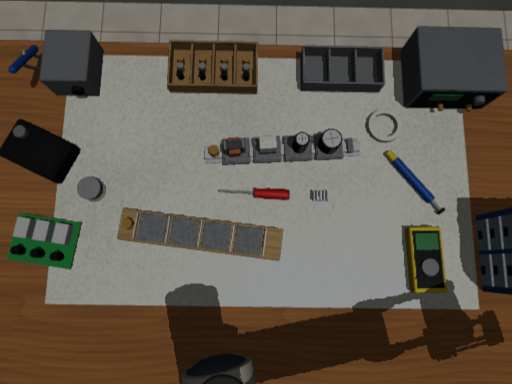

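View pics/side0.png

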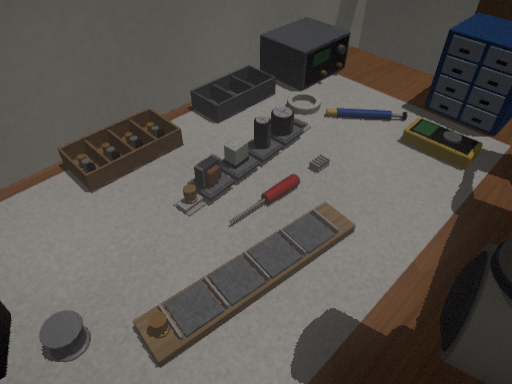

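The top view shows the rail post at (213,151), then the transformer (236,148), relay (266,145), tall cap (301,141) and fat cap (331,140). The rack post is at (128,224) and the pads run (152,227) to (249,240). So from the rack post outward the order is fat, tall, relay, transformer.

```bash
cat > meas.py <<'E'
from h import *
def comps(mask,amin):
    n,l,s,c=cv2.connectedComponentsWithStats(mask.astype(np.uint8),connectivity=4)
    return [(l==i) for i in range(1,n) if s[i,4]>=amin]
def cen(m): v,u=np.nonzero(m);return np.array([u.mean(),v.mean()])
def tri(a,pa,b,pb):
    o1,d1=ray(a,pa);o2,d2=ray(b,pb);d1=d1[0]/np.linalg.norm(d1);d2=d2[0]/np.linalg.norm(d2)
    t=np.linalg.lstsq(np.c_[d1,-d2],o2-o1,rcond=None)[0];p,q=o1+d1*t[0],o2+d2*t[1]
    return (p+q)/2,np.linalg.norm(p-q)
if __name__=="__main__":
    I={n:dict(np.load(f"{n}0.npz")) for n in("top","side")}
    R={}
    for n,im in I.items():
        P=im["P"];hsv=cv2.cvtColor(im["frame"],cv2.COLOR_BGR2HSV);x,y,z=P[...,0],P[...,1],P[...,2]
        work=(x>.2)&(x<.6)&(y>-.35)&(y<.4)
        brass=(hsv[...,1]>110)&(hsv[...,0]>8)&(hsv[...,0]<28)&(z>.03)&(z<.056)&work
        print(n,"brass",[(cen(m).round(1),m.sum(),np.median(P[m],0).round(4)) for m in comps(brass,15)])
        pads=(hsv[...,1]<45)&(z>.015)&(z<.034)&(x<.40)&(x>.2)&(abs(y)<.36)
        pads=cv2.morphologyEx(pads.astype(np.uint8),cv2.MORPH_OPEN,np.ones((5,5)))
        L=[]
        for m in comps(pads,200):
            r=cv2.minAreaRect(np.argwhere(m)[:,::-1].astype(np.float32))
            L.append((np.array(r[0]),P[m].mean(0)));print(" pad",m.sum(),np.round(r[0],1),np.round(r[1],1),P[m].mean(0).round(4))
        R[n,"pad"]=sorted(L,key=lambda t:t[1][1])
        tall=(z>.05)&(z<.1)&(x>.40)&(x<.56)&(y>-.22)&(y<.12)
        L=[]
        for m in comps(tall,40):
            zt=np.percentile(z[m],90);t=m&(abs(z-zt)<.005)
            t=max(comps(t,5),key=np.sum)
            Q=P[t][:,:2];r=cv2.minAreaRect((Q*1000).astype(np.float32))
            L.append((cen(t),P[t].mean(0)));print(" part",t.sum(),cen(t).round(1),"top z",zt.round(4),P[t].mean(0).round(4),"rect mm",np.round(r[0],1),np.round(r[1],1),round(r[2],1))
        R[n,"part"]=sorted(L,key=lambda t:t[1][1])
    for k in("pad","part"):
        for a,b in zip(R["top",k],R["side",k]):
            p,e=tri(I["top"],a[0],I["side"],b[0]);print(k,"tri",p.round(4),"miss",round(e,4))
E
python3 meas.py
```

```text
top brass [(array([127. , 222.9]), np.int64(105), array([0.4735, 0.2594, 0.0477]))]
side brass [(array([157. , 319.5]), np.int64(231), array([0.4739, 0.2627, 0.0483]))]
```

```bash
sed -i 's/(x>.2)&(x<.6)&(y>-.35)/(x>.35)\&(x<.8)\&(y>-.35)/; s/(x<.40)&(x>.2)&(abs(y)<.36)/(x<.52)\&(x>.38)\&(y>-.1)\&(y<.28)/; s/(x>.40)&(x<.56)&(y>-.22)&(y<.12)/(x>.57)\&(x<.76)\&(y>-.26)\&(y<.085)/' meas.py; python3 meas.py
```

```text
top brass [(array([213.3, 149.9]), np.int64(75), array([0.6496, 0.0713, 0.0399])), (array([233.8, 154.3]), np.int64(19), array([0.6374, 0.0216, 0.0479])), (array([127. , 222.9]), np.int64(105), array([0.4735, 0.2594, 0.0477]))]
 pad 680 [151.7 226.9] [26.6 26.6] [0.4679 0.2094 0.0241]
 pad 662 [183.7 231.3] [26.7 26.3] [0.4577 0.1341 0.0241]
 pad 694 [215.8 235.5] [26.6 26.5] [0.4496 0.0604 0.0242]
 pad 683 [247.8 239.9] [26.7 26.3] [ 0.4406 -0.0141  0.0241]
 part 335 [331.2 137.9] top z 0.0724 [ 0.6741 -0.2025  0.0706] rect mm [ 674.2 -203.1] [47.5 47.8] 46.0
 part 163 [301.8 138.1] top z 0.0885 [ 0.667  -0.1324  0.0868] rect mm [ 667.2 -132.5] [31.1 32.7] 30.7
 part 209 [267.7 141.4] top z 0.0715 [ 0.6635 -0.0562  0.0695] rect mm [664.  -56.1] [30.4 39.9] 4.9
 part 188 [233.6 143.4] top z 0.0719 [0.657  0.0221 0.0704] rect mm [657.3  22.1] [20.3 49.1] 5.0
side brass [(array([188.9, 188. ]), np.int64(68), array([0.652 , 0.0718, 0.0415])), (array([157. , 319.5]), np.int64(231), array([0.4739, 0.2627, 0.0483]))]
 pad 1387 [308.8 231.5] [34.4 50.8] [ 0.4403 -0.0114  0.0255]
 pad 1434 [272.9 255.6] [35.8 46.9] [0.4492 0.067  0.0252]
 pad 1478 [236.4 279.1] [38.2 44. ] [0.4579 0.1368 0.0247]
 pad 1758 [193.8 307.2] [40.5 46.6] [0.4662 0.2114 0.0245]
 part 147 [262.  120.6] top z 0.0875 [ 0.6645 -0.1285  0.0872] rect mm [ 666.1 -131.6] [30.4 33.7] 2.5
 part 215 [235.5 143.6] top z 0.0712 [ 0.6624 -0.0532  0.0702] rect mm [663.6 -54.4] [30.5 40.7] 8.3
 part 234 [206.5 162.8] top z 0.072 [0.6557 0.0249 0.0708] rect mm [657.   22.8] [21.5 50.1] 5.3
pad tri [ 0.441  -0.0135  0.0245] miss 0.0008
pad tri [0.4513 0.0617 0.0186] miss 0.0028
pad tri [0.4589 0.1353 0.0228] miss 0.001
pad tri [0.4677 0.2098 0.0222] miss 0.0004
part tri [ 0.7028 -0.1979  0.034 ] miss 0.0412
part tri [ 7.140e-01 -1.294e-01 -6.000e-04] miss 0.0467
part tri [ 0.7052 -0.0418 -0.0008] miss 0.0516
```

```bash
cat > job.py <<'E'
from meas import *
from scipy.spatial.transform import Rotation as Ro
RAIL=np.radians(4.8); RACK=np.arctan2(-.0273,.2235)
C=np.array([[.4679,.2098],[.4584,.1350],[.4500,.0612],[.4408,-.0138]])  # pads, from the post
PARTS={"fat":([.674,-.2028],RAIL,.025,0),"tall":([.6667,-.1321],RAIL,.031,1),
       "relay":([.6637,-.0553],np.radians(5.5),.024,2),"trafo":([.657,.0226],np.radians(5.1),.025,3)}
def quat(yaw):
    "tool down, closing line along yaw; of the two half turns the one with less joint travel"
    a=np.array([np.cos(yaw),np.sin(yaw),0]);best=None
    out=[]
    for s in(1,-1):
        M=np.c_[np.cross(s*a,[0,0,-1]),s*a,[0,0,-1]];q=Ro.from_matrix(M).as_quat();out.append(q[[3,0,1,2]])
    return out
def pick_q(p,yaw,sign=None):
    qs=quat(yaw);ok=[(abs(j[5]),i) for i,q in enumerate(qs) if (j:=inverse_kinematics(p,q)) is not None]
    return qs[min(ok)[1]]
def foot2tcp(h): return .0242+h-.011
def pick(n):
    (x,y),yaw,h,k=PARTS[n];z=foot2tcp(h);up=[x,y,z+.1];q=pick_q(up,yaw)
    move_to(up,q);move_l([x,y,z],.1);close();s=state();print(n,"gap",s["finger_gap"].round(4),"F",s["finger_force"],"t",s["time"])
    move_l(up,.15);s=state();print(" lifted gap",s["finger_gap"].round(4),"fz",s["ft_force"].round(2),"t",s["time"])
def place(n):
    _,yaw,h,k=PARTS[n];x,y=C[k];z=foot2tcp(h)+.0005;up=[x,y,z+.1];q=pick_q(up,RACK)
    move_to(up,q);move_l([x,y,z+.015],.12);move_l([x,y,z],.02);s=state();print(" down fz",s["ft_force"].round(2),s["ee_pos"].round(4))
    gripper_open();move_l(up,.15);print(" t",state()["time"])
E
python3 - <<'E'
from job import *
I={n:dict(np.load(f"{n}0.npz")) for n in("top","side")}
P=I["top"]["P"];m=(P[...,0]>.72)&(P[...,0]<.8)&(abs(P[...,1])<.3);print("back zmax",P[m][:,2].max())
im=I["side"];P=im["P"];z=P[...,2]
m=(z>.066)&(z<.074)&(P[...,0]>.62)&(P[...,0]<.72)&(P[...,1]<-.165)&(P[...,1]>-.25)
print(m.sum(),P[m].mean(0),tri(I["top"],[331.2,137.9],im,cen(m)))
for a,b in(([301.8,138.1],[262,120.6]),([267.7,141.4],[235.5,143.6]),([233.6,143.4],[206.5,162.8])): print(tri(I["top"],a,im,b))
for n,((x,y),yaw,h,k) in PARTS.items():
    for p,w in(([x,y],yaw),(C[k],RACK)):
        for dz in(0,.1):
            for q in quat(w):
                j=inverse_kinematics([*p,foot2tcp(h)+dz],q);print(n,dz,None if j is None else np.round(j,2))
E
```

```text
back zmax 0.007394938061242473
250 [ 0.67136708 -0.1979913   0.07163335] (array([ 0.67515409, -0.20285776,  0.06766669]), np.float64(0.0005368269669200329))
(array([ 0.66824369, -0.13264029,  0.08342921]), np.float64(0.0003337766939148079))
(array([ 0.66462921, -0.05584875,  0.06731776]), np.float64(0.0011398123107703505))
(array([0.65836127, 0.02251972, 0.06769965]), np.float64(0.001017411842171478))
fat 0 [-0.34  0.41  1.2  -0.    1.53 -0.42]
fat 0 None
fat 0.1 [-0.34  0.38  1.07 -0.    1.7  -0.42]
fat 0.1 None
fat 0 [ 0.36 -0.1   1.76 -0.    1.48  0.48]
fat 0 None
fat 0.1 [ 0.36 -0.14  1.62 -0.    1.66  0.48]
fat 0.1 None
tall 0 [-0.25  0.34  1.27 -0.    1.52 -0.33]
tall 0 None
tall 0.1 [-0.25  0.31  1.14 -0.    1.7  -0.33]
tall 0.1 None
tall 0 [ 0.22 -0.2   1.84 -0.    1.5   0.34]
tall 0 None
tall 0.1 [ 0.22 -0.24  1.7  -0.    1.68  0.34]
tall 0.1 None
relay 0 [-0.13  0.31  1.32 -0.    1.51 -0.23]
relay 0 None
relay 0.1 [-0.13  0.27  1.2  -0.    1.68 -0.23]
relay 0.1 None
relay 0 [ 0.06 -0.26  1.91 -0.    1.5   0.18]
relay 0 None
relay 0.1 [ 0.06 -0.31  1.77 -0.    1.68  0.18]
relay 0.1 None
trafo 0 [-0.02  0.29  1.35 -0.    1.5  -0.11]
trafo 0 None
trafo 0.1 [-0.02  0.25  1.22 -0.    1.67 -0.11]
trafo 0.1 None
trafo 0 [-0.11 -0.3   1.94 -0.    1.51  0.01]
trafo 0 None
trafo 0.1 [-0.11 -0.35  1.79 -0.    1.69  0.01]
trafo 0.1 None
```

Triangulated tops are at 68, 83, 67 and 68 mm and the pads at 19–25 mm. Both agree with the depth readings and the given sizes, and every pose is reachable. I'll start with the fat cap.

Run:
```python
from job import *
pick("fat");place("fat")
im=get_image("side");cv2.imwrite("pics/s1.png",im["frame"])
```

```text
Traceback (most recent call last):
  File "job.py", line 20, in pick
    move_to(up,q);move_l([x,y,z],.1);close();s=state();print(n,"gap",s["finger_gap"].round(4),"F",s["finger_force"],"t",s["time"])
                                                                     ^^^^^^^^^^^^^^^^^^^^^
AttributeError: 'float' object has no attribute 'round'
```

The fingers are closed on the fat cap and only the print failed, so I'll continue with the lift.

```bash
sed -i 's/s\["finger_gap"\].round(4)/round(s["finger_gap"],4)/g' job.py
python3 - <<'E'
from job import *
s=state();print(s["finger_gap"],s["finger_force"],s["time"],s["ee_pos"],s["ft_force"])
p=s["ee_pos"];move_l([p[0],p[1],p[2]+.1],.15);s=state();print(s["finger_gap"],s["ft_force"],s["time"])
if s["finger_gap"]>.045:
    place("fat")
    im=get_image("side");cv2.imwrite("pics/s1.png",im["frame"])
E
```

```text
0.04957790152746863 30.000024440232664 4.225 [ 0.6739892  -0.20278673  0.03820772] [ 0.28106303 -0.48611895  0.98431264]
0.04941856062692705 [-0.36505193 -0.00194643 -1.72259005] 5.0417
 down fz [-0.44  0.25 -1.06] [0.468  0.2098 0.0388]
 t 10.0583
```

View pics/s1.png

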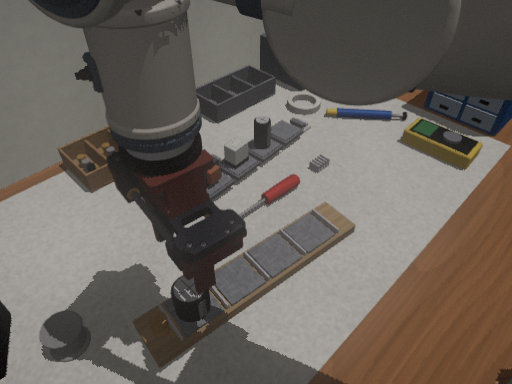

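The fat cap stands upright on the pad next to the rack post, at (191,300), and the lift and release both worked. About 6 s per part leaves plenty of time, so I'll do the other three.

Run:
```python
from job import *
for n,g in(("tall",.035),("relay",.030),("trafo",.040)):
    pick(n)
    if abs(state()["finger_gap"]-g)>.004: print("BAD GRIP");break
    place(n)
else:
    move_to([.161,-.578,.231],[0,.9908,.135,0])
for v in("top","side"):
    im=get_image(v);cv2.imwrite(f"pics/{v}2.png",im["frame"]);P=cloud(im)
    R=np.array([[np.cos(RACK),np.sin(RACK)],[-np.sin(RACK),np.cos(RACK)]]);O=C.mean(0)
    L=(P[...,:2]-O)@R.T;z=P[...,2]
    for k,yk in enumerate((.1125,.0375,-.0375,-.1125)):
        m=(abs(L[...,0])<.045)&(abs(L[...,1]-yk)<.036)&(z>.06)&(z<.1)
        if m.sum()<20: print(v,k,"none");continue
        zt=np.percentile(z[m],90);t=m&(abs(z-zt)<.005);r=cv2.minAreaRect((L[t]*1000).astype(np.float32))
        print(v,k,"top",zt.round(4),"centre mm",np.round(r[0],1),"want y",yk*1e3,np.round(r[1]))
print(state()["time"])
```

```text
tall gap 0.0345 F 29.999972929945216 t 13.5917
 lifted gap 0.0345 fz [ 0.26 -0.26 -0.35] t 14.4083
 down fz [ 0.6  -0.91 -1.7 ] [0.4585 0.135  0.0448]
 t 19.2
relay gap 0.0302 F 29.999950267374516 t 22.3583
 lifted gap 0.0302 fz [-0.21 -0.15 -0.61] t 23.175
 down fz [-0.03 -0.21 -1.48] [0.4501 0.0612 0.0378]
 t 27.7083
trafo gap 0.0397 F 29.9152734875679 t 30.5083
 lifted gap 0.0397 fz [-0.78 -0.63 -3.47] t 31.325
 down fz [ 0.7  -0.92 -2.59] [ 0.4409 -0.0138  0.0388]
 t 35.6583
top 0 top 0.0726 centre mm [  2.  112.7] want y 112.5 [49. 48.]
top 1 top 0.0883 centre mm [ 0.7 36.8] want y 37.5 [33. 33.]
top 2 top 0.0712 centre mm [  1.6 -37.4] want y -37.5 [40. 30.]
top 3 top 0.072 centre mm [   1.7 -112.9] want y -112.5 [20. 50.]
side 0 top 0.0723 centre mm [  1.1 113.4] want y 112.5 [48. 49.]
side 1 top 0.0881 centre mm [ 0.4 38. ] want y 37.5 [34. 33.]
side 2 top 0.071 centre mm [  1.7 -36.6] want y -37.5 [40. 31.]
side 3 top 0.0718 centre mm [   1.6 -112. ] want y -112.5 [21. 51.]
38.0333
```

View pics/side2.png

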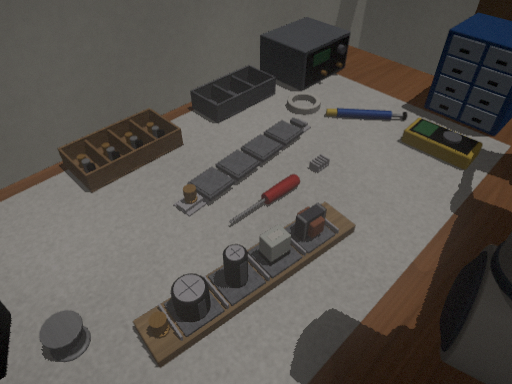

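All four stand upright on the rack: fat cap (190,297), tall cap (235,265), relay (275,243), transformer (311,222). Each measures within 2 mm of its pad centre, in the right order from the post at (157,320), and the arm is clear.

```bash
python3 -c "
from bench import *
hold(0.5);print(job_done())"
```

```text
the job is handed in; nothing more can be done
None
```

The job is handed in: all four parts stand upright on the refit rack in reverse order (fat cap next to the post, then tall cap, relay, transformer), each measured within about 2 mm of its pad centre, after about 39 s of robot time; the hand-in returned no verdict.

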